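# Tighten the clamp nut of a paving-tile mould

## Task

Take the lug spanner (the one with the large ring and three inner teeth) and use it to tighten the six-lug clamp nut on the front of the tile mould, clockwise seen from above, until the pointer on the nut lines up with the mark on the mould's front rail. The bracket's walls leave the handle only a short swing, so lift the spanner off, swing it back and reseat it between strokes. When the nut is tight, take the spanner off and lay it flat on the table beside the mould.

Things in the scene. Friction and masses are not known exactly. Their poses are not given: they have to be found in the camera images.
- spanner_grip (a point): Grip point on the handle of the loose aluminium lug spanner (250 g, flat on the table left or right of the mould), half-way up, 120 mm from the ring's centre. Handle: bar 18 mm wide, 20 mm high, ending 172 mm from the ring's centre; balance point 60 mm from it. x points along the handle to the ring, z up. The other spanner (toothless ring 52 mm across) does not fit.
- spanner_ring (a point): Centre of that spanner's ring, half-way up, same axes. Ring 92 mm across outside, 76 inside, 20 mm high, underside level with the handle's; three teeth 6 mm wide reach in to 20 mm from the centre, at 0, 120 and 240 deg from x. Over the nut it has about 7 mm of play sideways. Bracket walls (66 mm above the table, reaching 86 mm from the nut's axis) stop its handle.
- nut_seat (a point): On the nut's axis, at the bracket top 40 mm above the table, where the spanner's underside rests. x points from the nut to the mark on the fixed mould's front rail (62 mm on, 55 high), z up. Hub 26 mm across, six lugs 7 wide to radius 31, 20 high; hub and pointer 36 high. Spanner yaw relative to these axes (0: handle along -x, counter-clockwise +) is limited by walls to +-50 deg.
- nut (a joint): Nut turn, rad, growing clockwise from above; stays where left (friction 0.35 N m). Starts at 0 to 0.2; pointer at the mark at 2.18; hard stop 2.5. The spanner drops on, teeth midway between lugs, when its yaw relative to nut_seat is 0.61 minus this value, plus any multiple of 1.047 (60 deg); it then has 0.27 rad (15 deg) of free play each way before the lugs are driven.
Mind the look-alikes: they are no part of the job. What is shaped like the part that bears spanner_grip but green is not meant.

How it is judged (in metres and radians):
On the way, in this order (a step that is already met when the one before it is completed fails the run):
1. the lug spanner is seated over the nut (horizontal distance between spanner_ring and nut_seat below 0.015 m and z of spanner_ring in the frame of nut_seat below 0.022 m), for 0.1 s.
2. the nut is part turned (0.6 rad or more) and the spanner is lifted off it (value of joint nut above 0.6 rad and z of spanner_ring in the frame of nut_seat above 0.032 m), for 0.1 s.
3. the nut's pointer is within 20 deg of the mark (1.83 to 2.53 rad), with the lug spanner on the nut (value of joint nut between 1.83 and 2.53 rad and horizontal distance between spanner_ring and nut_seat below 0.018 m and z of spanner_ring in the frame of nut_seat below 0.026 m), for 0.1 s.
At the end, for the whole second after the job is handed in: The nut's pointer stands within 20 deg of the mark (joint 1.83 to 2.53 rad), and the lug spanner lies flat (within 10 deg, grip point and ring centre less than 20 mm above the table) on the table, its ring more than 100 mm from the nut's axis, let go (value of joint nut between 1.83 and 2.53 rad and height (world z) of each of spanner_grip, spanner_ring below 0.02 m and angle between spanner_grip's own z axis and vertical below 0.17 rad and horizontal distance between spanner_ring and nut_seat above 0.1 m); the robot touches nothing.
It also fails if it takes over 69 s, if anything falls off the work surface, if the arm or the gripper's body presses on something with over 40 N, if the wrist force passes 120 N, or if a joint passes its speed limit or range.

## Robot

A 6-joint arm with a two-finger parallel gripper is mounted at the origin on the work surface. World frame = base frame: x ahead of the robot, y to its left, z up, the work surface at z = 0. Lengths are in m, angles in degrees, forces in N, time in s.
With the tool pointing down it reaches from about 0.4 to 0.825 m from the base axis. Payload 7 kg.
Tool frame: the origin (TCP) lies on the mounting face of the last link; the fingertips stand 178 mm ahead of it and the grasp point (between the pads) lies 159 mm ahead of it; z points along the fingers, y is the direction in which the jaws open and shut (so a half turn about z gives the same grasp; the last joint's range is limited). The gripper opens to 88 mm and grips with 3 to 60 N. Pads are 19 mm wide; open, the fingers measure 130 mm over their backs; the gripper's body (78 mm by 193 mm) begins 47 mm behind the grasp point.
Start: joints at [81.022, 20.546, 0.682, 0, -70.136, -16.507], TCP at [0.29, 0.609, 0.405] pointing down, gripper open.
Joint ranges: [-176.03, 176.03], [-82.01, 121.73], [-58.28, 71.71], [-173.87, 95.51], [-174.79, -0.11], [-173.66, 173.66]. Speed limits (degrees/s): [136.94, 136.94, 172.46, 180, 180, 180].

## Interface

Orientations are given as [roll, pitch, yaw] about the fixed x, y, z axes, in that order (R = Rz(yaw) Ry(pitch) Rx(roll)).
In Python, from plant import r gives the robot as it stands. The module is installed in compiled form; this text tells all that it offers.
- The arm moves only by the tool carry_out, never from a script. Its argument "plan" is a list of rows, each a list of 3 entries, a list of its own where there are three numbers: the shift along the tool's x, y, z in m, then the turn, a rotation vector about the tool's x, y, z in degrees, then the closure in counts, from 0 (fully open) to 255 (shut). In form: [[[x, y, z], [ax, ay, az], hand], ...]. A call has 1 to 12 rows; each row shifts and turns the commanded pose from where the row before left it, along the tool's axes as they then stand; what a row does not reach is not made up. A row lasts 1/12 s, in which the tool goes at most 41.7 mm and 7.16 degrees, less where a joint would pass 70% of its speed; a pose out of reach is approached as far as the arm can. A call is refused whole if a number of a shift passes 0.0417 or a number of a turn 7.16, either way. A call with a gripper value outside its range is refused whole. The fingers move at their own pace and stop on an object; "grip_force" is the grip in N (left out, the last holds). Time passes only in rows, so rows that do not move let the fingers close. It gives the time, the measured TCP pose, the force and the opening at its end, in the units of the state.
- r.get_state(): the state, without advancing time (a new reading comes with each control period).
- r.capture(name): name is "scene" or "side" or "wrist"; returns the picture (480x640x3 uint8, red, green, blue); there is no depth.
- r.get_calibration(name): a dict with "K" (3x3 intrinsics, pixels), "rvec" (rotation vector, rad) and "tvec" (3), from world to camera coordinates, as OpenCV has them. Camera axes: x right, y down, z forward; pixel columns grow to the right and rows downward; lengths in m; the calibration is good to about 2 mm. A picture is of the moment at which its call begins: read the wrist's pose just before it. get_calibration takes no time and is no camera call; for the wrist camera it gives the pose at the moment of the call.
- r.close_job(): hands the job in, once; it reports no verdict.
The state is a dict: "time_s": time; "joints": joint angles; "qd": joint speeds; "joint_torque": joint torques, N m; "tcp_pos": TCP position; "eef_rot": TCP orientation; "contact_force": force on the tool from outside, world axes, zero at the start; "moment": the same for the moment, N m; "gripper_width": finger opening in m.
Only numpy, scipy, OpenCV 4.12 (cv2) and the standard library are available. Lean on these libraries where they do the work, as an engineer would, in place of code of your own. Each camera call takes 0.05 s, during which the arm holds its last target. There are 200 camera calls.

## Working session

There is one attempt and no reset: what is moved stays moved. The work goes in short steps, Python scripts to look and compute and a tool call to move; the robot and the scene stay as the last step left them, time stands still between calls to the robot, and variables do not carry over. Pictures are saved under pics/ and viewed, about 8 in all and at most 12, crops included, and the job is handed in when it is done.

Besides the shell and the picture viewer there is one more tool, called as name(argument=value, ...), one argument or row to a line, values as JSON. carry_out: Moves the arm, as the interface text tells. Its arguments: {"type":"object","properties":{"plan":{"type":"array","items":{"type":"array"}},"grip_force":{"type":"number"}},"required":["plan"]}

```bash
mkdir -p pics; ls; python3 - <<'E'
from plant import r
import cv2,json
s=r.get_state(); print({k:(v.tolist() if hasattr(v,'tolist') else v) for k,v in s.items()})
for n in("scene","side"):
    im=r.capture(n); cv2.imwrite(f"pics/{n}0.png",im[:,:,::-1]); c=r.get_calibration(n); print(n,c)
E
```

```text
pics
{'time_s': 0.0, 'joints': [81.0198927100777, 20.592070659358555, 0.6326827433562273, -0.021481878714657347, -70.13588311099551, -16.507229079461922], 'qd': [-0.04092582428052415, 0.010717428489182926, 0.05517949417014266, 0.04253622014104202, 0.05030808332445809, -0.00967857809916713], 'joint_torque': [-8.31979195936583e-05, -58.27195644378662, 29.305390119552612, 6.99709877371788, 0.007016595045570284, -0.0001528537177364342], 'tcp_pos': [0.2903685371387202, 0.6091290471068832, 0.403702691824003], 'eef_rot': [179.90291727848228, -0.00771096434051835, -25.49464597448085], 'contact_force': [-0.6222176392562214, 0.108454246300111, 0.24862684378587993], 'moment': [0.03302289218814885, -0.016816937385375687, -0.013781467475053875], 'gripper_width': 0.08785207723531172}
scene {'K': array([[454.9789834 ,   0.        , 319.66915126],
       [  0.        , 454.9789834 , 235.26727703],
       [  0.        ,   0.        ,   1.        ]]), 'rvec': array([ 1.62052995,  1.85784493, -0.84027882]), 'tvec': array([ 0.07371025, -0.27397655,  1.14472048])}
side {'K': array([[508.44376599,   0.        , 314.1072786 ],
       [  0.        , 508.44376599, 228.74852139],
       [  0.        ,   0.        ,   1.        ]]), 'rvec': array([ 2.08999726, -0.06783775,  0.04382982]), 'tvec': array([-0.47964885,  0.0709428 ,  0.88239859])}
```

View pics/scene0.png

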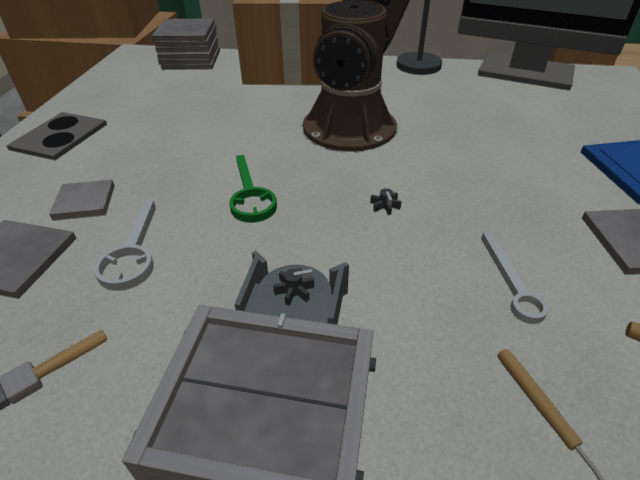

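View pics/side0.png

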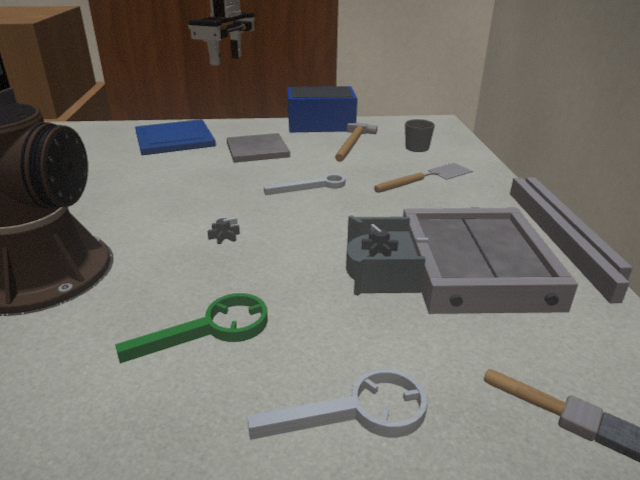

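Scene: the toothed aluminium spanner's ring is at (124,267) with its handle end at (150,204). The nut is at about (294,280) and the mark at (282,321). In the side view the ring is at (390,403), the handle end at (250,427), the nut at (378,242) and the mark at (423,240).

```bash
cat > h.py <<'E'
from plant import r
import numpy as np, cv2
def cal(n):
    c=r.get_calibration(n); R,_=cv2.Rodrigues(np.array(c["rvec"])); return np.array(c["K"]),R,np.array(c["tvec"]).ravel()
def ray(c,p,z):
    K,R,t=c; o=-R.T@t; d=R.T@np.linalg.inv(K)@np.array([p[0],p[1],1.]); return o+d*(z-o[2])/d[2]
def proj(c,X):
    K,R,t=c; q=K@(R@np.array(X)+t); return q[:2]/q[2]
def tri(c1,p1,c2,p2):
    A=[];b=[]
    for (K,R,t),p in((c1,p1),(c2,p2)):
        o=-R.T@t; d=R.T@np.linalg.inv(K)@np.array([*p,1.]); d/=np.linalg.norm(d); P=np.eye(3)-np.outer(d,d); A.append(P); b.append(P@o)
    x=np.linalg.lstsq(np.vstack(A),np.hstack(b),rcond=None)[0]; return x
E
python3 - <<'E'
from h import *
np.set_printoptions(precision=4,suppress=True)
s=cal("scene");d=cal("side")
for n,a,b,z in(("ring",(124,265),(390,399),.02),("hend",(150,204),(250,422),.015),("nut",(291,275),(378,235),.076),("nutlug",(294,284),(378,244),.06),("mark",(282,320),(423,240),.055)):
    print(n,tri(s,a,d,b),ray(s,a,z),ray(d,b,z))
for n in("scene","side"):
    im=cv2.imread(f"pics/{n}0.png"); hsv=cv2.cvtColor(im,cv2.COLOR_BGR2HSV)
    x=(110,115) if n=="scene" else (300,410)
    print(n,[hsv[y,xx] for y,xx in ((283,125),(230,138))] if n=="scene" else [hsv[y,xx] for y,xx in ((412,300),(380,365))])
c=cv2.imread("pics/scene0.png")[230:350,220:370]; e=cv2.imread("pics/side0.png")[200:300,340:450]
cv2.imwrite("pics/crop.png",np.hstack([cv2.resize(c,(500,400),interpolation=2),cv2.resize(e,(300,273),interpolation=2).copy() if 0 else cv2.copyMakeBorder(cv2.resize(e,(300,273)),0,127,0,0,0)]))
E
```

```text
ring [ 0.5503 -0.3309  0.0126] [ 0.5553 -0.3249  0.02  ] [ 0.5496 -0.3387  0.02  ]
hend [ 0.3827 -0.3562  0.0129] [ 0.3861 -0.3546  0.015 ] [ 0.3824 -0.3574  0.015 ]
nut [ 0.5858 -0.034   0.0686] [ 0.5926 -0.0323  0.076 ] [ 0.5831 -0.0464  0.076 ]
nutlug [ 0.5869 -0.0307  0.0496] [ 0.5951 -0.0282  0.06  ] [ 0.5837 -0.0488  0.06  ]
mark [ 0.6621 -0.0339  0.0573] [ 0.6582 -0.0336  0.055 ] [ 0.6643 -0.0325  0.055 ]
scene [array([45,  7, 75], dtype=uint8), array([103,  20, 151], dtype=uint8)]
side [array([109,  21, 174], dtype=uint8), array([104,  21, 160], dtype=uint8)]
```

View pics/crop.png

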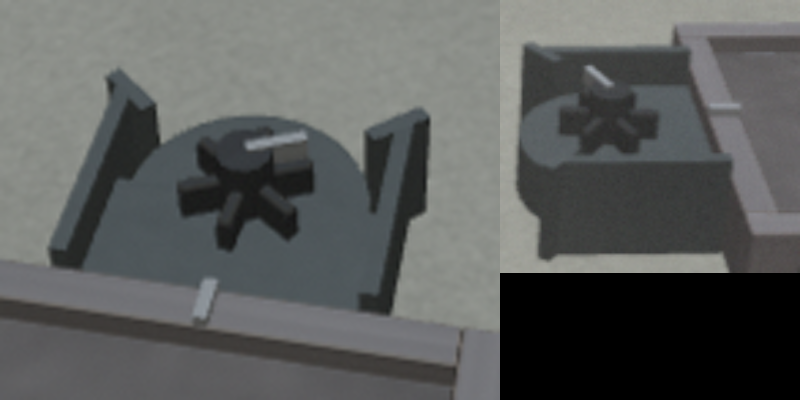

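The nut is a six-lug star on a bracket, and its pointer is at crop (290,143). The lug spanner's ring is at about (0.553,-0.331) with yaw of about 8.6 deg. Next I'll add a row helper and set out.

```bash
cat >> h.py <<'E'
from scipy.spatial.transform import Rotation as Ro
def rows(p1,yaw1,n=None,p0=None,yaw0=None):
    """equal per-row shift+turn (tool pointing down) from p0,yaw0 (default: measured) to p1,yaw1"""
    s=r.get_state()
    R0=Ro.from_euler('xyz',s["eef_rot"],degrees=True) if yaw0 is None else Ro.from_euler('xyz',[180,0,yaw0],degrees=True)
    p0=np.array(s["tcp_pos"] if p0 is None else p0)
    R1=Ro.from_euler('xyz',[180,0,yaw1],degrees=True)
    w=(R0.inv()*R1).as_rotvec(); p=R0.inv().apply(np.array(p1)-p0)
    if n is None: n=int(max(np.ceil(np.linalg.norm(p)/.0405),np.ceil(np.degrees(np.linalg.norm(w))/7.1),1))
    M=sum(Ro.from_rotvec(w*k/n).as_matrix() for k in range(n))
    print(n,"rows",np.round(np.linalg.solve(M,p),4).tolist(),np.round(np.degrees(w/n),2).tolist())
E
python3 - <<'E'
from h import *
rows([.5,-.03,.42],8.6)
K,R,t=cal("wrist"); s=r.get_state()
Rt=Ro.from_euler('xyz',s["eef_rot"],degrees=True)
print("cam in tool",Rt.inv().apply(-R.T@t-np.array(s["tcp_pos"])), (Rt.inv().as_matrix()@R.T).round(3),K)
E
```

```text
17 rows [0.0186, 0.0356, -0.0009] [0.0, 0.0, -2.01]
cam in tool [ 0.08352981 -0.00082096  0.02025287] [[ 0.001 -0.952 -0.308]
 [ 1.     0.     0.001]
 [-0.    -0.308  0.952]] [[343.21454669   0.         319.03443166]
 [  0.         343.21454669 234.61688765]
 [  0.           0.           1.        ]]
```

carry_out(
  plan=[
    [[0.0186, 0.0356, -0.001], [0, 0, -2.01], 0],
    [[0.0186, 0.0356, -0.001], [0, 0, -2.01], 0],
    [[0.0186, 0.0356, -0.001], [0, 0, -2.01], 0],
    [[0.0186, 0.0356, -0.001], [0, 0, -2.01], 0],
    [[0.0186, 0.0356, -0.001], [0, 0, -2.01], 0],
    [[0.0186, 0.0356, -0.001], [0, 0, -2.01], 0],
    [[0.0186, 0.0356, -0.001], [0, 0, -2.01], 0],
    [[0.0186, 0.0356, -0.001], [0, 0, -2.01], 0],
    [[0.0186, 0.0356, -0.001], [0, 0, -2.01], 0],
    [[0.0186, 0.0356, -0.001], [0, 0, -2.01], 0],
    [[0.0186, 0.0356, -0.001], [0, 0, -2.01], 0],
    [[0.0186, 0.0356, -0.001], [0, 0, -2.01], 0],
  ],
)

```text
time_s: 1.1
tcp_pos: [0.399, 0.1412, 0.4169]
eef_rot: [-180.0, -0.0, -1.2]
contact_force: [1.6, 0.7, 0.7]
gripper_width: 0.0874
```

carry_out(
  plan=[
    [[0.0186, 0.0356, -0.001], [0, 0, -2.01], 0],
    [[0.0186, 0.0356, -0.001], [0, 0, -2.01], 0],
    [[0.0186, 0.0356, -0.001], [0, 0, -2.01], 0],
    [[0.0186, 0.0356, -0.001], [0, 0, -2.01], 0],
    [[0.0186, 0.0356, -0.001], [0, 0, -2.01], 0],
    [[0, 0, 0], [0, 0, 0], 0],
    [[0, 0, 0], [0, 0, 0], 0],
  ],
)

```text
time_s: 1.68
tcp_pos: [0.5009, -0.0319, 0.4207]
eef_rot: [180.0, 0.1, 8.4]
contact_force: [0.5, -0.3, 0.3]
gripper_width: 0.0872
```

```bash
python3 - <<'E'
from h import *
s=r.get_state(); print(s["tcp_pos"],s["eef_rot"],s["time_s"])
np.savez("w1.npz",*cal("wrist")); im=r.capture("wrist"); cv2.imwrite("pics/w1.png",im[:,:,::-1])
E
```

```text
[ 0.50092764 -0.03193712  0.42073748] [1.79986731e+02 1.10102156e-01 8.41598540e+00] 1.6833
```

View pics/w1.png

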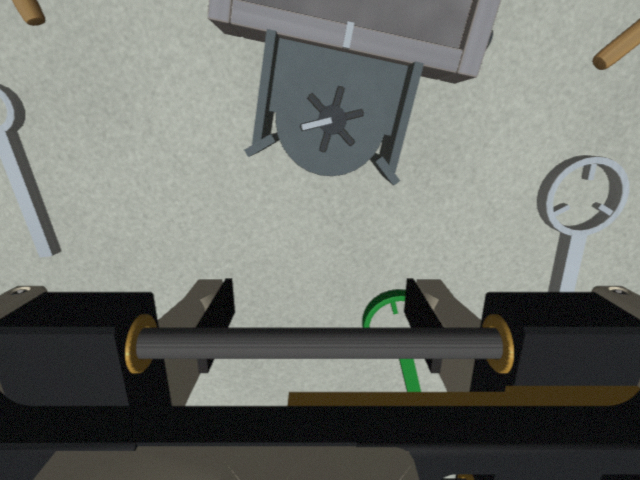

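Wrist view: the nut's lug star is centred at about (332,119), the pointer tip is at (302,127) and the mark is at (349,35). The spanner's ring is centred at about (587,195), with its handle running down to (566,290).

```bash
python3 - <<'E'
from h import *
np.set_printoptions(precision=4,suppress=True)
z=np.load("w1.npz"); c=[z[k] for k in z.files]
s=cal("scene")
for n,p,h in(("nut60",(332,119),.06),("nut76",(337,117),.076),("ptr",(302,127),.076),("mark",(349,35),.055),("mkfront",(348,47),.055),("mkback",(349,22),.055)): print(n,ray(c,p,h))
lug=[(342,87),(363,112),(351,143),(323,150),(302,127),(312,96)]
n0=ray(c,(332,119),.06)
for l in lug: v=ray(c,l,.06)-n0; print("lug",np.degrees(np.arctan2(v[1],v[0])),np.hypot(*v[:2]))
v=ray(c,(302,127),.076)-ray(c,(337,117),.076);print("ptr ang",np.degrees(np.arctan2(v[1],v[0])),np.hypot(*v[:2]))
# triangulate with the scene view
print("nut60 tri",tri(c,(332,119),s,(294,284)),"mark tri",tri(c,(349,35),s,(282,320)))
im=cv2.imread("pics/w1.png"); hsv=cv2.cvtColor(im,cv2.COLOR_BGR2HSV)
m=cv2.inRange(hsv,(98,12,110),(125,70,255)); m[:130]=0; m[292:]=0; m[:,:535]=0
m=cv2.morphologyEx(m,cv2.MORPH_CLOSE,np.ones((5,5)))
cs,_=cv2.findContours(m,cv2.RETR_EXTERNAL,2); q=max(cs,key=cv2.contourArea)
print(cv2.boundingRect(q))
for h in(.02,.01):
    W=np.array([ray(c,p,h)[:2] for p in q[:,0]])
    # ring outer points: circle fit iteratively r ~46
    x0=ray(c,(587,195),h)[:2]
    for _ in range(20):
        d=np.hypot(*(W-x0).T); k=abs(d-.046)<.006; A=np.c_[2*W[k],np.ones(k.sum())]; b=(W[k]**2).sum(1); sol=np.linalg.lstsq(A,b,rcond=None)[0]; x0=sol[:2]
    hd=W[(np.hypot(*(W-x0).T)>.056)]
    u=(x0-hd.mean(0)); print(h,"ring",x0,np.sqrt(sol[2]+x0@x0),k.sum(),"yaw",np.degrees(np.arctan2(u[1],u[0])),"reach",np.hypot(*(hd-x0).T).max())
E
```

```text
nut60 [ 0.5891 -0.0305  0.06  ]
nut76 [ 0.5912 -0.0341  0.076 ]
ptr [ 0.5781 -0.0043  0.076 ]
mark [ 0.6613 -0.0344  0.055 ]
mkfront [ 0.6518 -0.0352  0.055 ]
mkback [ 0.6713 -0.0327  0.055 ]
lug -9.192504849405939 0.02910946347978425
lug -69.44080585345853 0.02954338506818865
lug -131.28366169665904 0.028598230236254275
lug 172.03319964019173 0.02956501959565227
lug 112.6740504673684 0.029196384874327203
lug 51.34976753561055 0.02742242817389858
ptr ang 113.64048732071831 0.03255850991259272
nut60 tri [ 0.5891 -0.0302  0.0531] mark tri [ 0.6605 -0.0336  0.058 ]
(546, 157, 83, 135)
0.02 ring [ 0.5491 -0.3289] 0.04456422740886717 118 yaw 9.988075648385308 reach 0.11741419313903925
0.01 ring [ 0.5481 -0.337 ] 0.04573601049072879 118 yaw 9.749415152859985 reach 0.12050151166984384
```

```bash
python3 - <<'E'
from h import *
z=np.load("w1.npz"); c=[z[k] for k in z.files]
for a,b,h in(((230,24),(420,64),.055),((274,35),(420,64),.055),((274,33),(268,110),.066),((421,64),(399,160),.066)):
    v=ray(c,b,h)-ray(c,a,h); print(np.degrees(np.arctan2(v[1],v[0])))
rows([.431,-.351,.26],9.3)
E
```

```text
-92.1565038628547
-91.57901101942055
-178.8931444256976
179.2921805107426
10 rows [-0.0118, 0.0306, 0.0161] [-0.0, 0.01, -0.08]
```

carry_out(
  plan=[
    [[-0.0118, 0.0306, 0.0161], [0, 0, -0.08], 0],
    [[-0.0118, 0.0306, 0.0161], [0, 0, -0.08], 0],
    [[-0.0118, 0.0306, 0.0161], [0, 0, -0.08], 0],
    [[-0.0118, 0.0306, 0.0161], [0, 0, -0.08], 0],
    [[-0.0118, 0.0306, 0.0161], [0, 0, -0.08], 0],
    [[-0.0118, 0.0306, 0.0161], [0, 0, -0.08], 0],
    [[-0.0118, 0.0306, 0.0161], [0, 0, -0.08], 0],
    [[-0.0118, 0.0306, 0.0161], [0, 0, -0.08], 0],
    [[-0.0118, 0.0306, 0.0161], [0, 0, -0.08], 0],
    [[-0.0118, 0.0306, 0.0161], [0, 0, -0.08], 0],
    [[0, 0, 0], [0, 0, 0], 0],
    [[0, 0, 0], [0, 0, 0], 0],
  ],
)

```text
time_s: 2.73
tcp_pos: [0.4314, -0.3505, 0.2595]
eef_rot: [-179.9, 0.1, 9.4]
contact_force: [-1.0, 0.6, -0.2]
gripper_width: 0.0874
```

```bash
python3 - <<'E'
from h import *
s=r.get_state(); print(s["tcp_pos"],s["eef_rot"],s["time_s"])
np.savez("w2.npz",*cal("wrist")); im=r.capture("wrist"); cv2.imwrite("pics/w2.png",im[:,:,::-1])
E
```

```text
[ 0.43143534 -0.35046875  0.25950286] [-1.79919796e+02  1.27372692e-01  9.40839777e+00] 2.7333
```

View pics/w2.png

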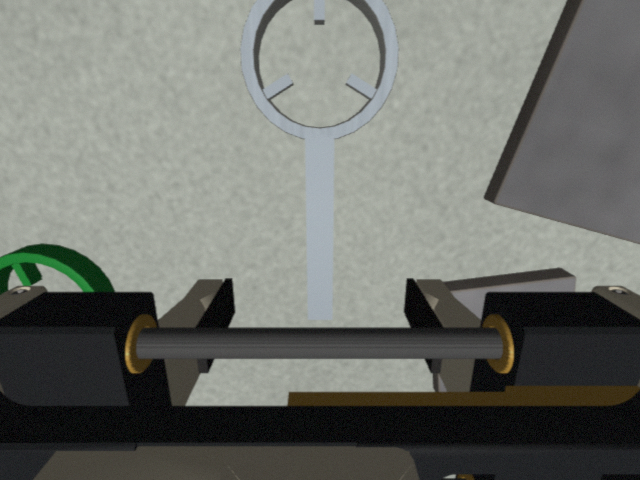

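The handle is centred between the fingers at x≈319 and is parallel to the tool. The ring's near edge is at (319,139) and the handle end at (319,320).

```bash
python3 - <<'E'
from h import *
z=np.load("w2.npz"); c=[z[k] for k in z.files]; s=r.get_state()
Rt=Ro.from_euler('xyz',s["eef_rot"],degrees=True)
for n,p in(("near",(319.5,139)),("end",(319,320)),("l",(242,57)),("r",(398,57)),("up",(320,140))):
    print(n,Rt.inv().apply(ray(c,p,.02)-s["tcp_pos"]).round(4))
E
```

```text
near [ 0.074  -0.      0.2404]
end [-0.0535 -0.0004  0.2405]
l [ 0.1195 -0.0445  0.2403]
r [0.1194 0.0451 0.2403]
up [0.0734 0.0003 0.2404]
```

carry_out(
  plan=[
    [[0, 0, 0.0255], [0, 0, 0], 0],
    [[0, 0, 0.0255], [0, 0, 0], 0],
    [[0, 0, 0.0265], [0, 0, 0], 0],
    [[0, 0, 0], [0, 0, 0], 0],
    [[0, 0, 0], [0, 0, 0], 255],
    [[0, 0, 0], [0, 0, 0], 255],
    [[0, 0, 0], [0, 0, 0], 255],
    [[0, 0, 0], [0, 0, 0], 255],
    [[0, 0, 0], [0, 0, 0], 255],
    [[0, 0, 0], [0, 0, 0], 255],
    [[0, 0, 0], [0, 0, 0], 255],
    [[0, 0, 0], [0, 0, 0], 255],
  ],
  grip_force=55,
)

```text
time_s: 3.78
tcp_pos: [0.4319, -0.3507, 0.1834]
eef_rot: [180.0, -0.0, 9.5]
contact_force: [0.3, -0.9, -0.1]
gripper_width: 0.0401
```

carry_out(
  plan=[
    [[0, 0, 0], [0, 0, 0], 255],
    [[0, 0, 0], [0, 0, 0], 255],
    [[0, 0, -0.02], [0, 0, 0], 255],
    [[0, 0, -0.035], [0, 0, 0], 255],
    [[0, 0, -0.035], [0, 0, 0], 255],
    [[0, 0, -0.03], [0, 0, 0], 255],
    [[0, 0, 0], [0, 0, 0], 255],
    [[0, 0, 0], [0, 0, 0], 255],
  ],
)

```text
time_s: 4.45
tcp_pos: [0.4323, -0.3508, 0.3054]
eef_rot: [179.9, -0.2, 9.5]
contact_force: [-0.6, 0.3, -1.2]
gripper_width: 0.0006
```

```bash
python3 - <<'E'
from h import *
s=r.get_state(); print(s["tcp_pos"],s["eef_rot"],s["time_s"],s["contact_force"],s["moment"],s["gripper_width"])
np.savez("w3.npz",*cal("wrist")); im=r.capture("wrist"); cv2.imwrite("pics/w3.png",im[:330,:,::-1])
E
```

```text
[ 0.43233873 -0.35084529  0.30535529] [179.87279721  -0.22193693   9.48622928] 4.45 [-0.63666775  0.30611891 -1.18127533] [-0.02534494  0.04985784 -0.0001805 ] 0.0005799076267047477
```

View pics/w3.png

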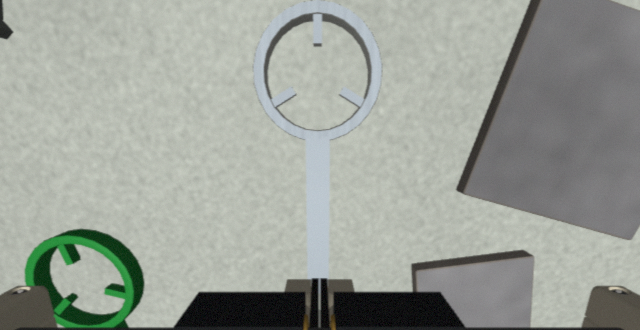

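The fingers hadn't finished closing when I lifted. I'll reopen part-way and retry, leaving time for the closure.

carry_out(
  plan=[
    [[0, 0, 0], [0, 0, 0], 120],
    [[0, 0, 0], [0, 0, 0], 120],
    [[0, 0, 0], [0, 0, 0], 120],
    [[0, 0, 0], [0, 0, 0], 120],
    [[0, 0, 0], [0, 0, 0], 120],
    [[0, 0, 0.01], [0, 0, 0], 120],
    [[0, 0, 0.025], [0, 0, 0], 120],
    [[0, 0, 0.025], [0, 0, 0], 120],
    [[0, 0, 0], [0, 0, 0], 120],
    [[0, 0, 0], [0, 0, 0], 120],
    [[0, 0, 0], [0, 0, 0], 120],
    [[0, 0, 0], [0, 0, 0], 120],
  ],
)

```text
time_s: 5.5
tcp_pos: [0.4326, -0.3509, 0.2445]
eef_rot: [179.9, -0.1, 9.5]
contact_force: [-0.2, 0.9, 0.6]
gripper_width: 0.0465
```

carry_out(
  plan=[
    [[0, 0, 0.03], [0, 0, 0], 120],
    [[0, 0, 0.03], [0, 0, 0], 120],
    [[0, 0, 0.002], [0, 0, 0], 120],
    [[0, 0, 0], [0, 0, 0], 255],
    [[0, 0, 0], [0, 0, 0], 255],
    [[0, 0, 0], [0, 0, 0], 255],
    [[0, 0, 0], [0, 0, 0], 255],
    [[0, 0, 0], [0, 0, 0], 255],
    [[0, 0, 0], [0, 0, 0], 255],
    [[0, 0, 0], [0, 0, 0], 255],
    [[0, 0, 0], [0, 0, 0], 255],
    [[0, 0, 0], [0, 0, 0], 255],
  ],
  grip_force=55,
)

```text
time_s: 6.5
tcp_pos: [0.4323, -0.3507, 0.1824]
eef_rot: [179.9, -0.1, 9.5]
contact_force: [-1.0, 1.6, 7.8]
gripper_width: 0.0177
```

carry_out(
  plan=[
    [[0, 0, 0], [0, 0, 0], 255],
    [[0, 0, 0], [0, 0, 0], 255],
    [[0, 0, -0.01], [0, 0, 0], 255],
    [[0, 0, -0.02], [0, 0, 0], 255],
    [[0, 0, -0.025], [0, 0, 0], 255],
    [[0, 0, -0.025], [0, 0, 0], 255],
    [[0, 0, -0.025], [0, 0, 0], 255],
    [[0, 0, -0.015], [0, 0, 0], 255],
    [[0, 0, 0], [0, 0, 0], 255],
    [[0, 0, 0], [0, 0, 0], 255],
  ],
)

```text
time_s: 7.33
tcp_pos: [0.4316, -0.3505, 0.302]
eef_rot: [180.0, -0.1, 9.5]
contact_force: [-0.1, 0.2, -3.3]
gripper_width: 0.0174
```

```bash
cat >> h.py <<'E'
def tgt(nut,Y,L=.12,z=.3):
    a=np.radians(Y); return [nut[0]-L*np.cos(a),nut[1]-L*np.sin(a),z]
E
python3 - <<'E'
from h import *
s=r.get_state(); print(s["tcp_pos"],s["eef_rot"],s["time_s"],s["contact_force"],s["moment"],s["gripper_width"])
rows(tgt((.5895,-.0315),21.1),21.1,12)
np.savez("w4.npz",*cal("wrist")); im=r.capture("wrist"); cv2.imwrite("pics/w4.png",im[:330,:,::-1])
E
```

```text
[ 0.43163197 -0.35049925  0.30201531] [ 1.79974895e+02 -8.77592856e-02  9.46599535e+00] 7.3333 [-0.14583077  0.22504538 -3.30101418] [-0.07700891  0.19824734 -0.03896842] 0.017371374781440907
12 rows [0.0096, -0.0213, 0.0002] [0.0, -0.01, -0.97]
```

View pics/w4.png

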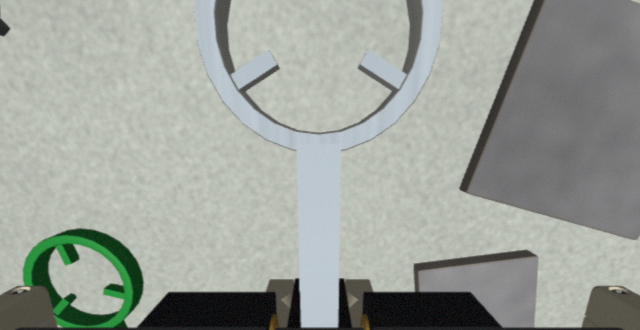

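Lifted and held straight: the ring's near edge is at (319,152) and its widest span is x 198–442. Now I'll check sag and carry it over.

```bash
python3 - <<'E'
from h import *
z=np.load("w4.npz"); c=[z[k] for k in z.files]; s=r.get_state()
Rt=Ro.from_euler('xyz',s["eef_rot"],degrees=True)
top=s["tcp_pos"][2]-.162
for dz in(0,-.005,-.01):
  for n,p in(("near",(319.5,151)),("l",(198,5)),("r",(442,5))):
    print(dz,n,Rt.inv().apply(ray(c,p,top+dz)-s["tcp_pos"]).round(4))
E
```

```text
0 near [ 0.074  -0.0002  0.162 ]
0 l [ 0.1252 -0.044   0.162 ]
0 r [0.1253 0.0439 0.1619]
-0.005 near [ 0.0737 -0.0002  0.167 ]
-0.005 l [ 0.1267 -0.0455  0.167 ]
-0.005 r [0.1267 0.0455 0.1669]
-0.01 near [ 0.0733 -0.0002  0.172 ]
-0.01 l [ 0.1281 -0.0471  0.172 ]
-0.01 r [0.1282 0.047  0.1719]
```

carry_out(
  plan=[
    [[0.0096, -0.0213, 0], [0, 0, -0.97], 255],
    [[0.0096, -0.0213, 0], [0, 0, -0.97], 255],
    [[0.0096, -0.0213, 0], [0, 0, -0.97], 255],
    [[0.0096, -0.0213, 0], [0, 0, -0.97], 255],
    [[0.0096, -0.0213, 0], [0, 0, -0.97], 255],
    [[0.0096, -0.0213, 0], [0, 0, -0.97], 255],
    [[0.0096, -0.0213, 0], [0, 0, -0.97], 255],
    [[0.0096, -0.0213, 0], [0, 0, -0.97], 255],
    [[0.0096, -0.0213, 0], [0, 0, -0.97], 255],
    [[0.0096, -0.0213, 0], [0, 0, -0.97], 255],
    [[0.0096, -0.0213, 0], [0, 0, -0.97], 255],
    [[0.0096, -0.0213, 0], [0, 0, -0.97], 255],
  ],
)

```text
time_s: 8.38
tcp_pos: [0.4771, -0.0735, 0.2996]
eef_rot: [-180.0, 0.2, 21.2]
contact_force: [0.8, 0.1, -2.2]
gripper_width: 0.0175
```

carry_out(
  plan=[
    [[0, 0, 0], [0, 0, 0], 255],
    [[0, 0, 0], [0, 0, 0], 255],
    [[0, 0, 0], [0, 0, 0], 255],
  ],
)

```text
time_s: 8.63
tcp_pos: [0.4774, -0.0746, 0.3001]
eef_rot: [-180.0, 0.1, 21.1]
contact_force: [1.0, 0.1, -1.9]
gripper_width: 0.0175
```

```bash
python3 - <<'E'
from h import *
s=r.get_state(); print(s["tcp_pos"],s["eef_rot"],s["time_s"],s["contact_force"],s["gripper_width"])
np.savez("w5.npz",*cal("wrist")); im=r.capture("wrist"); 
im2=r.capture("scene"); np.savez("im5.npz",w=im,s=im2)
a=cv2.resize(im[:240,140:500,::-1],(720,480)) ; cv2.imwrite("pics/w5.png",a)
rows(tgt((.5895,-.0315),21.1),21.1,1)
E
```

```text
[ 0.47738265 -0.07461952  0.30011442] [-1.79973367e+02  1.37302554e-01  2.11422244e+01] 8.6333 [ 1.01735515  0.07600228 -1.8810919 ] 0.017543838884041513
1 rows [0.0002, -0.0004, 0.0005] [-0.02, 0.09, -0.03]
```

View pics/w5.png

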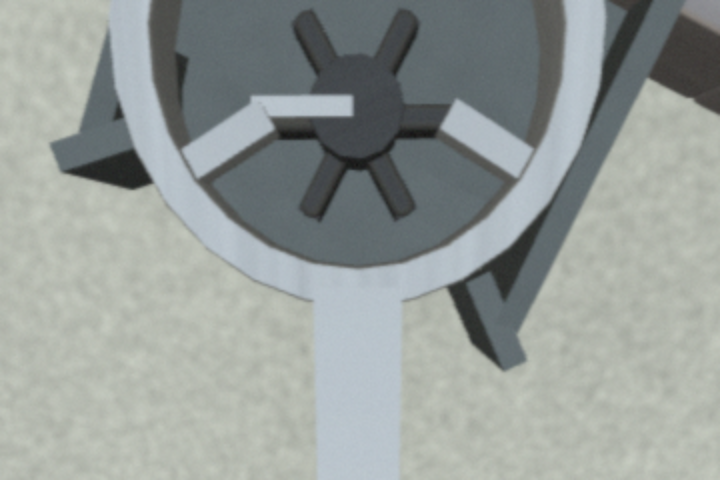

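The nut is laterally centred at crop (356,108), full-frame (318,54). The lugs are symmetric about the handle axis, so the teeth sit midway between them.

```bash
python3 - <<'E'
from h import *
z=np.load("w5.npz"); c=[z[k] for k in z.files]; s=r.get_state()
Rt=Ro.from_euler('xyz',s["eef_rot"],degrees=True)
# hub top circle edges at z=.076: top(356,53) bottom(356,160)-> visible top ellipse ~ (356,52)-(356,157)
for n,p,h in(("hubfar",(356,53),.076),("hubnear",(356,158),.076),("hubL",(312,105),.076),("hubR",(402,105),.076),("lugUL",(300,16),.06),("lugUR",(407,15),.06),("lugDL",(311,212),.06),("lugDR",(404,210),.06)):
    P=ray(c,(140+p[0]/2,p[1]/2),h); print(n,P.round(4),Rt.inv().apply(P-s["tcp_pos"]).round(4))
E
```

```text
hubfar [ 0.5998 -0.0258  0.076 ] [ 0.1322 -0.002   0.2243]
hubnear [ 0.5764 -0.0349  0.076 ] [ 0.1071 -0.002   0.2243]
hubL [ 0.5842 -0.0193  0.076 ] [ 0.12   -0.0137  0.2243]
hubR [ 0.5928 -0.0416  0.076 ] [0.12   0.0102 0.2243]
lugUL [ 0.606  -0.0067  0.06  ] [ 0.1449 -0.0176  0.2403]
lugUR [ 0.6169 -0.0343  0.06  ] [0.1452 0.012  0.2403]
lugDL [ 0.5593 -0.0269  0.06  ] [ 0.094  -0.0155  0.2403]
lugDR [ 0.5699 -0.0527  0.06  ] [0.0946 0.0124 0.2403]
```

carry_out(
  plan=[
    [[0, -0.002, 0.01], [0, 0, 0], 255],
    [[0, 0, 0.018], [0, 0, 0], 255],
    [[0, 0, 0.018], [0, 0, 0], 255],
    [[0, 0, 0.01], [0, 0, 0], 255],
    [[0, 0, 0.01], [0, 0, 0], 255],
    [[0, 0, 0.005], [0, 0, 0], 255],
    [[0, 0, 0.004], [0, 0, 0], 255],
    [[0, 0, 0], [0, 0, 0], 255],
    [[0, 0, 0], [0, 0, 0], 255],
  ],
)

```text
time_s: 9.48
tcp_pos: [0.4773, -0.073, 0.2264]
eef_rot: [180.0, -0.0, 21.1]
contact_force: [0.4, 0.3, -2.0]
gripper_width: 0.0175
```

```bash
python3 - <<'E'
from h import *
s=r.get_state(); print(s["tcp_pos"],s["eef_rot"],s["time_s"],s["contact_force"],s["moment"])
N=(.5883,-.0295)
# stroke: from 21.1 to -46 world
rows(tgt(N,-46,.1195,.2245),-46,12,p0=tgt(N,21.1,.1195,.2245),yaw0=21.1)
E
```

```text
[ 0.47726246 -0.07295626  0.22636902] [ 1.79993502e+02 -6.77053177e-03  2.11009363e+01] 9.4833 [ 0.44420169  0.27160694 -2.04672395] [-0.1186625   0.16785613  0.02172107]
12 rows [0.0006, -0.0116, -0.0] [0.0, -0.0, 5.59]
```

Seated, with light forces. First stroke: clockwise from yaw 21 to -46 deg in 24 rows.

carry_out(
  plan=[
    [[0.0002, -0.0058, 0.001], [0, 0, 2.8], 255],
    [[0.0002, -0.0058, 0], [0, 0, 2.8], 255],
    [[0.0002, -0.0058, 0], [0, 0, 2.8], 255],
    [[0.0002, -0.0058, 0], [0, 0, 2.8], 255],
    [[0.0002, -0.0058, 0], [0, 0, 2.8], 255],
    [[0.0002, -0.0058, 0], [0, 0, 2.8], 255],
    [[0.0002, -0.0058, 0], [0, 0, 2.8], 255],
    [[0.0002, -0.0058, 0], [0, 0, 2.8], 255],
    [[0.0002, -0.0058, 0], [0, 0, 2.8], 255],
    [[0.0002, -0.0058, 0], [0, 0, 2.8], 255],
    [[0.0002, -0.0058, 0], [0, 0, 2.8], 255],
    [[0.0002, -0.0058, 0], [0, 0, 2.8], 255],
  ],
)

```text
time_s: 10.48
tcp_pos: [0.4731, -0.0043, 0.2261]
eef_rot: [-180.0, -0.1, -12.6]
contact_force: [3.4, -5.5, -4.1]
gripper_width: 0.0172
```

```bash
python3 - <<'E'
from h import *
s=r.get_state(); print(s["tcp_pos"],s["eef_rot"],s["time_s"],s["contact_force"],s["moment"])
N=(.5883,-.0295); y=s["eef_rot"][2]; print(tgt(N,y,.1195))
rows(tgt(N,-46,.1195,.2255),-46,12)
E
```

```text
[ 0.4731293  -0.0042526   0.22605733] [-1.79984909e+02 -9.58174445e-02 -1.26161650e+01] 10.4833 [ 3.43210514 -5.52907128 -4.11644739] [-1.90593042 -0.77645107 -0.15404272]
[np.float64(0.4716853062727008), np.float64(-0.0033989807308567356), 0.3]
12 rows [-0.0, -0.0058, 0.0] [-0.0, -0.01, 2.78]
```

carry_out(
  plan=[
    [[0, -0.0058, 0], [0, 0, 2.78], 255],
    [[0, -0.0058, 0], [0, 0, 2.78], 255],
    [[0, -0.0058, 0], [0, 0, 2.78], 255],
    [[0, -0.0058, 0], [0, 0, 2.78], 255],
    [[0, -0.0058, 0], [0, 0, 2.78], 255],
    [[0, -0.0058, 0], [0, 0, 2.78], 255],
    [[0, -0.0058, 0], [0, 0, 2.78], 255],
    [[0, -0.0058, 0], [0, 0, 2.78], 255],
    [[0, -0.0058, 0], [0, 0, 2.78], 255],
    [[0, -0.0058, 0], [0, 0, 2.78], 255],
    [[0, -0.0058, 0], [0, 0, 2.78], 255],
    [[0, -0.0058, 0], [0, 0, 2.78], 255],
  ],
)

```text
time_s: 11.48
tcp_pos: [0.5059, 0.0554, 0.2264]
eef_rot: [-180.0, -0.2, -46.0]
contact_force: [9.5, -16.4, -3.5]
gripper_width: 0.0175
```

carry_out(
  plan=[
    [[0, 0, 0], [0, 0, 0], 255],
    [[0, 0, 0], [0, 0, 0], 255],
  ],
)

```text
time_s: 11.65
tcp_pos: [0.5057, 0.0554, 0.2261]
eef_rot: [-180.0, -0.1, -45.9]
contact_force: [6.5, -13.1, -3.8]
gripper_width: 0.0179
```

```bash
python3 - <<'E'
from h import *
s=r.get_state(); print(s["tcp_pos"],s["eef_rot"],s["time_s"],s["contact_force"],s["moment"])
N=(.5883,-.0295); y=s["eef_rot"][2]; print(tgt(N,y,.1195))
np.savez("w6.npz",*cal("wrist")); im=r.capture("wrist"); 
a=cv2.resize(im[:240,140:500,::-1],(720,480)) ; cv2.imwrite("pics/w6.png",a)
E
```

```text
[0.50569784 0.05535784 0.22611559] [-1.79989603e+02 -1.37479101e-01 -4.58521925e+01] 11.65 [  6.46850437 -13.08301442  -3.78040413] [-4.59736709 -2.38300866 -0.21662774]
[np.float64(0.5050668450212802), np.float64(0.056246672893403904), 0.3]
```

View pics/w6.png

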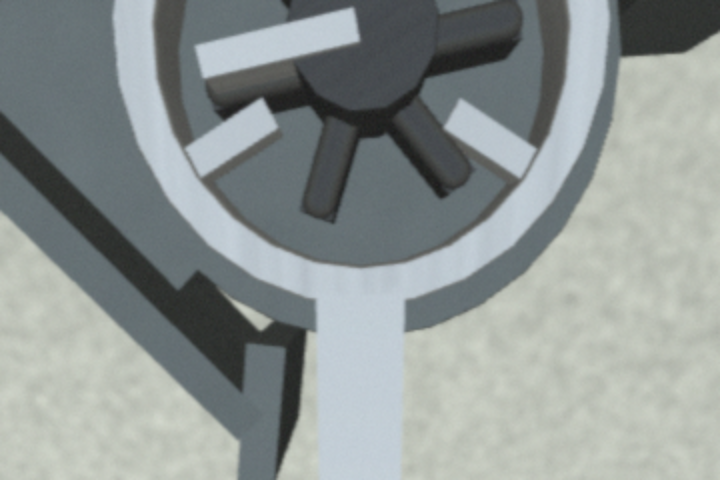

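```bash
python3 - <<'E'
from h import *
z=np.load("w6.npz"); c=[z[k] for k in z.files]; s=r.get_state()
Rt=Ro.from_euler('xyz',s["eef_rot"],degrees=True)
f=lambda p,h:Rt.inv().apply(ray(c,(140+p[0]/2,p[1]/2),h)-s["tcp_pos"])
for n,p,h in(("hubL",(297,50),.076),("hubR",(440,35),.076),("hubnear",(368,111),.076),("lugDL",(318,212),.06),("lugDR",(458,178),.06),("lugR",(520,25),.06),("ptrtip",(200,61),.076),("ptrin",(356,25),.076),("ringnear",(360,295),.06),("toothL",(270,115),.06),("toothR",(453,112),.06)):
    print(n,f(p,h).round(4))
E
```

```text
hubL [ 0.1145 -0.0108  0.1504]
hubR [0.1167 0.0129 0.1504]
hubnear [0.1054 0.001  0.1504]
lugDL [ 0.09   -0.0086  0.1664]
lugDR [0.0963 0.019  0.1664]
lugR [0.1225 0.0293 0.1665]
ptrtip [ 0.1129 -0.0271  0.1504]
ptrin [ 0.1181 -0.001   0.1505]
ringnear [ 0.0739 -0.0002  0.1663]
toothL [ 0.1074 -0.0175  0.1664]
toothR [0.108  0.0175 0.1664]
```

The nut is centred to about 2 mm. The pointer is now at about 54 deg world from 111 at the start, so q≈1.2. The next drop yaw is about 24 deg. I'll back off, lift, then swing back.

carry_out(
  plan=[
    [[0, 0.0058, 0], [0, 0, -2.8], 255],
    [[0, 0.0058, 0], [0, 0, -2.8], 255],
    [[0, 0, 0], [0, 0, 0], 255],
    [[0, 0, -0.008], [0, 0, 0], 255],
    [[0, 0, -0.012], [0, 0, 0], 255],
    [[0, 0, -0.015], [0, 0, 0], 255],
    [[0, 0, -0.015], [0, 0, 0], 255],
    [[0, 0, -0.01], [0, 0, 0], 255],
    [[0, 0, 0], [0, 0, 0], 255],
    [[0, 0, 0], [0, 0, 0], 255],
  ],
)

```text
time_s: 12.53
tcp_pos: [0.4966, 0.0486, 0.2858]
eef_rot: [-179.9, -0.0, -40.3]
contact_force: [0.0, -0.4, -3.4]
gripper_width: 0.0177
```

```bash
python3 - <<'E'
from h import *
s=r.get_state(); print(s["tcp_pos"],s["eef_rot"],s["time_s"],s["contact_force"],s["moment"])
N=(.5878,-.03); rows(tgt(N,24,.1195,.286),24,12)
E
```

```text
[0.49664278 0.04859532 0.28584125] [-1.79885302e+02 -3.15981832e-02 -4.02672559e+01] 12.5333 [ 0.0187653  -0.40531967 -3.36151118] [ 0.0295883   0.20248447 -0.06530133]
12 rows [0.0005, 0.0113, -0.0] [-0.01, -0.01, -5.36]
```

carry_out(
  plan=[
    [[0.0005, 0.0113, 0], [0, 0, -5.36], 255],
    [[0.0005, 0.0113, 0], [0, 0, -5.36], 255],
    [[0.0005, 0.0113, 0], [0, 0, -5.36], 255],
    [[0.0005, 0.0113, 0], [0, 0, -5.36], 255],
    [[0.0005, 0.0113, 0], [0, 0, -5.36], 255],
    [[0.0005, 0.0113, 0], [0, 0, -5.36], 255],
    [[0.0005, 0.0113, 0], [0, 0, -5.36], 255],
    [[0.0005, 0.0113, 0], [0, 0, -5.36], 255],
    [[0.0005, 0.0113, 0], [0, 0, -5.36], 255],
    [[0.0005, 0.0113, 0], [0, 0, -5.36], 255],
    [[0.0005, 0.0113, 0], [0, 0, -5.36], 255],
    [[0.0005, 0.0113, 0], [0, 0, -5.36], 255],
  ],
)

```text
time_s: 13.53
tcp_pos: [0.4776, -0.0798, 0.2841]
eef_rot: [-180.0, 0.1, 24.3]
contact_force: [0.3, 0.2, -2.9]
gripper_width: 0.0175
```

carry_out(
  plan=[
    [[0, 0, 0], [0, 0, 0], 255],
    [[0, 0, 0], [0, 0, 0], 255],
    [[0, 0, 0], [0, 0, 0], 255],
  ],
)

```text
time_s: 13.78
tcp_pos: [0.4777, -0.079, 0.2845]
eef_rot: [-180.0, 0.1, 23.9]
contact_force: [-0.2, 0.4, -2.7]
gripper_width: 0.0175
```

```bash
python3 - <<'E'
from h import *
s=r.get_state(); print(s["tcp_pos"],s["eef_rot"],s["time_s"],s["contact_force"],s["gripper_width"])
np.savez("w7.npz",*cal("wrist")); im=r.capture("wrist"); 
a=cv2.resize(im[:240,140:500,::-1],(720,480)) ; cv2.imwrite("pics/w7.png",a)
rows(tgt((.5878,-.03),24,.1195,.286),24,1)
E
```

```text
[ 0.4777374  -0.07901884  0.2845108 ] [-1.79976026e+02  7.32143981e-02  2.39027939e+01] 13.7833 [-0.1569062   0.42751124 -2.73367793] 0.01750139518097058
1 rows [0.0009, 0.0001, -0.0013] [-0.02, 0.05, -0.04]
```

View pics/w7.png

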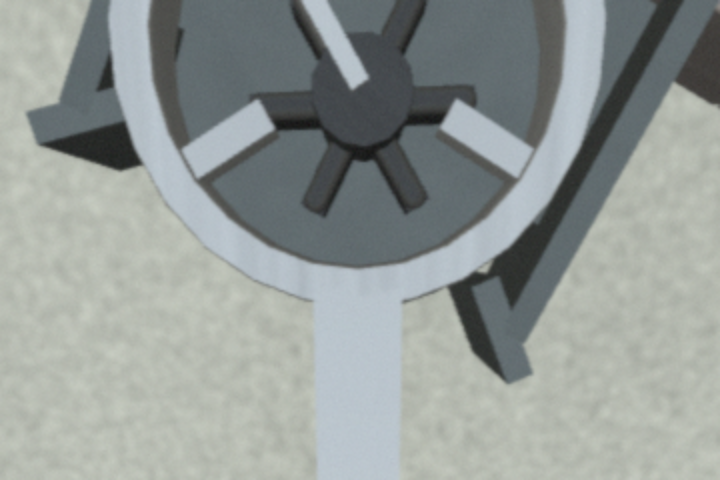

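The lug star is within about 3 deg of midway and centred at (362,95). Next I'll descend and make the second stroke.

carry_out(
  plan=[
    [[0.001, 0, 0.012], [0, 0, 0], 255],
    [[0, 0, 0.015], [0, 0, 0], 255],
    [[0, 0, 0.012], [0, 0, 0], 255],
    [[0, 0, 0.01], [0, 0, 0], 255],
    [[0, 0, 0.006], [0, 0, 0], 255],
    [[0, 0, 0.004], [0, 0, 0], 255],
    [[0, 0, 0], [0, 0, 0], 255],
    [[0, 0, 0], [0, 0, 0], 255],
  ],
)

```text
time_s: 14.5
tcp_pos: [0.4792, -0.0786, 0.2264]
eef_rot: [180.0, -0.0, 24.1]
contact_force: [0.9, -0.5, -3.7]
gripper_width: 0.0177
```

```bash
python3 - <<'E'
from h import *
s=r.get_state(); print(s["tcp_pos"],s["eef_rot"],s["time_s"],s["contact_force"])
N=(.5878,-.03); rows(tgt(N,-46,.1195,.2255),-46,24)
E
```

```text
[ 0.47915809 -0.07857439  0.22638871] [ 1.79991141e+02 -5.16348583e-03  2.40859173e+01] 14.5 [ 0.87574039 -0.52951696 -3.6609568 ]
24 rows [0.0001, -0.0061, 0.0] [0.0, -0.0, 2.92]
```

carry_out(
  plan=[
    [[0.0001, -0.0061, 0.001], [0, 0, 2.92], 255],
    [[0.0001, -0.0061, 0], [0, 0, 2.92], 255],
    [[0.0001, -0.0061, 0], [0, 0, 2.92], 255],
    [[0.0001, -0.0061, 0], [0, 0, 2.92], 255],
    [[0.0001, -0.0061, 0], [0, 0, 2.92], 255],
    [[0.0001, -0.0061, 0], [0, 0, 2.92], 255],
    [[0.0001, -0.0061, 0], [0, 0, 2.92], 255],
    [[0.0001, -0.0061, 0], [0, 0, 2.92], 255],
    [[0.0001, -0.0061, 0], [0, 0, 2.92], 255],
    [[0.0001, -0.0061, 0], [0, 0, 2.92], 255],
    [[0.0001, -0.0061, 0], [0, 0, 2.92], 255],
    [[0.0001, -0.0061, 0], [0, 0, 2.92], 255],
  ],
)

```text
time_s: 15.5
tcp_pos: [0.4717, -0.007, 0.2265]
eef_rot: [-179.9, -0.2, -11.1]
contact_force: [7.0, -7.7, -5.7]
gripper_width: 0.0172
```

```bash
python3 - <<'E'
from h import *
s=r.get_state(); print(s["tcp_pos"],s["eef_rot"],s["time_s"],s["contact_force"])
N=(.5878,-.03); rows(tgt(N,-46,.1195,.2255),-46,12)
E
```

```text
[ 0.47166097 -0.00704322  0.22648465] [-179.93245881   -0.24378439  -11.10093251] 15.5 [ 7.03157895 -7.73125966 -5.71092373]
12 rows [0.0001, -0.006, 0.0001] [-0.01, -0.02, 2.91]
```

carry_out(
  plan=[
    [[0.0002, -0.006, 0], [0, 0, 2.9], 255],
    [[0.0002, -0.006, 0], [0, 0, 2.9], 255],
    [[0.0002, -0.006, 0], [0, 0, 2.9], 255],
    [[0.0002, -0.006, 0], [0, 0, 2.9], 255],
    [[0.0002, -0.006, 0], [0, 0, 2.9], 255],
    [[0.0002, -0.006, 0], [0, 0, 2.9], 255],
    [[0.0002, -0.006, 0], [0, 0, 2.9], 255],
    [[0.0002, -0.006, 0], [0, 0, 2.9], 255],
    [[0.0002, -0.006, 0], [0, 0, 2.9], 255],
    [[0.0002, -0.006, 0], [0, 0, 2.9], 255],
    [[0.0002, -0.006, 0], [0, 0, 2.9], 255],
    [[0.0002, -0.006, 0], [0, 0, 2.9], 255],
  ],
)

```text
time_s: 16.5
tcp_pos: [0.5054, 0.0544, 0.2262]
eef_rot: [-179.9, -0.1, -45.9]
contact_force: [5.6, -11.7, -4.5]
gripper_width: 0.0174
```

carry_out(
  plan=[
    [[0, 0, 0], [0, 0, 0], 255],
    [[0, 0, 0], [0, 0, 0], 255],
  ],
)

```text
time_s: 16.67
tcp_pos: [0.5053, 0.0544, 0.2261]
eef_rot: [-179.9, -0.1, -45.8]
contact_force: [6.2, -9.5, -4.4]
gripper_width: 0.0175
```

```bash
python3 - <<'E'
from h import *
s=r.get_state(); print(s["tcp_pos"],s["eef_rot"],s["time_s"],s["contact_force"],s["moment"])
np.savez("w8.npz",*cal("wrist")); im=r.capture("wrist"); 
a=cv2.resize(im[:240,140:500,::-1],(720,480))
sc=r.capture("scene"); b=cv2.resize(sc[230:350,220:370,::-1],(480,384)); 
a=cv2.resize(a,(576,384))[:,130:450]
cv2.imwrite("pics/w8.png",np.hstack([a,b])); cv2.imwrite("pics/w8full.png",im[:,:,::-1])
E
```

```text
[0.50531679 0.05439028 0.22608131] [-1.79942632e+02 -1.11936019e-01 -4.57723005e+01] 16.6667 [ 6.16124899 -9.48480596 -4.38674482] [-3.07141299 -1.85693958 -0.11573015]
```

View pics/w8.png

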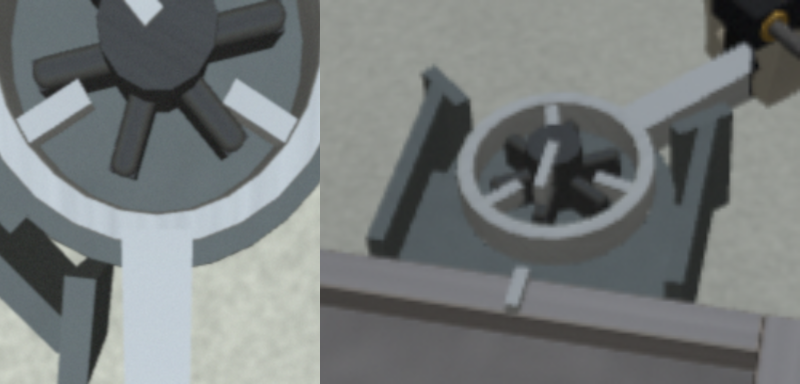

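The pointer now points at the mark and q is about 2.1. I'll back off, lift, and carry the spanner back to its original clear spot on the table.

carry_out(
  plan=[
    [[0, 0.0058, 0], [0, 0, -2.8], 255],
    [[0, 0.0058, 0], [0, 0, -2.8], 255],
    [[0, 0, 0], [0, 0, 0], 255],
    [[0, 0, -0.008], [0, 0, 0], 255],
    [[0, 0, -0.012], [0, 0, 0], 255],
    [[0, 0, -0.015], [0, 0, 0], 255],
    [[0, 0, -0.015], [0, 0, 0], 255],
    [[0, 0, -0.015], [0, 0, 0], 255],
    [[0, 0, -0.01], [0, 0, 0], 255],
    [[0, 0, 0], [0, 0, 0], 255],
    [[0, 0, 0], [0, 0, 0], 255],
  ],
)

```text
time_s: 17.68
tcp_pos: [0.4963, 0.0469, 0.3008]
eef_rot: [-179.9, -0.0, -40.2]
contact_force: [-0.5, -0.5, -2.9]
gripper_width: 0.0173
```

```bash
python3 - <<'E'
from h import *
s=r.get_state(); print(s["tcp_pos"],s["eef_rot"],s["time_s"],s["contact_force"],s["moment"])
rows([.432,-.35,.3],9.4,18)
E
```

```text
[0.49629709 0.04685499 0.30078534] [-1.79896850e+02 -2.98389946e-02 -4.01958069e+01] 17.6833 [-0.49950785 -0.45055632 -2.91335982] [ 0.10338157  0.21814705 -0.02080834]
18 rows [0.003, 0.0228, 0.0] [-0.0, -0.0, -2.76]
```

carry_out(
  plan=[
    [[0.003, 0.0228, 0], [0, 0, -2.76], 255],
    [[0.003, 0.0228, 0], [0, 0, -2.76], 255],
    [[0.003, 0.0228, 0], [0, 0, -2.76], 255],
    [[0.003, 0.0228, 0], [0, 0, -2.76], 255],
    [[0.003, 0.0228, 0], [0, 0, -2.76], 255],
    [[0.003, 0.0228, 0], [0, 0, -2.76], 255],
    [[0.003, 0.0228, 0], [0, 0, -2.76], 255],
    [[0.003, 0.0228, 0], [0, 0, -2.76], 255],
    [[0.003, 0.0228, 0], [0, 0, -2.76], 255],
    [[0.003, 0.0228, 0], [0, 0, -2.76], 255],
    [[0.003, 0.0228, 0], [0, 0, -2.76], 255],
    [[0.003, 0.0228, 0], [0, 0, -2.76], 255],
  ],
)

```text
time_s: 18.68
tcp_pos: [0.4136, -0.2139, 0.2992]
eef_rot: [-180.0, 0.1, -6.9]
contact_force: [1.1, 0.7, -3.0]
gripper_width: 0.0176
```

carry_out(
  plan=[
    [[0.003, 0.0228, 0], [0, 0, -2.76], 255],
    [[0.003, 0.0228, 0], [0, 0, -2.76], 255],
    [[0.003, 0.0228, 0], [0, 0, -2.76], 255],
    [[0.003, 0.0228, 0], [0, 0, -2.76], 255],
    [[0.003, 0.0228, 0], [0, 0, -2.76], 255],
    [[0.003, 0.0228, 0], [0, 0, -2.76], 255],
    [[0, 0, 0], [0, 0, 0], 255],
    [[0, 0, 0.025], [0, 0, 0], 255],
    [[0, 0, 0.025], [0, 0, 0], 255],
    [[0, 0, 0.025], [0, 0, 0], 255],
    [[0, 0, 0.02], [0, 0, 0], 255],
    [[0, 0, 0], [0, 0, 0], 255],
  ],
)

```text
time_s: 19.68
tcp_pos: [0.4299, -0.3482, 0.2002]
eef_rot: [-179.7, 0.4, 9.4]
contact_force: [-0.8, 0.2, -3.3]
gripper_width: 0.0175
```

carry_out(
  plan=[
    [[0, 0, 0], [0, 0, 0], 255],
    [[0, 0, 0.006], [0, 0, 0], 255],
    [[0, 0, 0.005], [0, 0, 0], 255],
    [[0, 0, 0.004], [0, 0, 0], 255],
    [[0, 0, 0], [0, 0, 0], 255],
    [[0, 0, 0], [0, 0, 0], 255],
    [[0, 0, 0], [0, 0, 0], 255],
  ],
)

```text
time_s: 20.27
tcp_pos: [0.4322, -0.3494, 0.1906]
eef_rot: [180.0, -0.0, 9.5]
contact_force: [0.2, -0.0, -2.5]
gripper_width: 0.0175
```

carry_out(
  plan=[
    [[0, 0, 0.003], [0, 0, 0], 255],
    [[0, 0, 0.003], [0, 0, 0], 255],
    [[0, 0, 0.002], [0, 0, 0], 255],
    [[0, 0, 0], [0, 0, 0], 255],
    [[0, 0, 0], [0, 0, 0], 255],
  ],
)

```text
time_s: 20.68
tcp_pos: [0.4321, -0.3494, 0.1824]
eef_rot: [180.0, -0.0, 9.5]
contact_force: [-1.7, 0.4, 2.7]
gripper_width: 0.0174
```

Contact with the table. I'll release part-way, wait, and retreat.

carry_out(
  plan=[
    [[0, 0, 0], [0, 0, 0], 100],
    [[0, 0, 0], [0, 0, 0], 100],
    [[0, 0, 0], [0, 0, 0], 100],
    [[0, 0, 0], [0, 0, 0], 100],
    [[0, 0, 0], [0, 0, 0], 100],
    [[0, 0, 0], [0, 0, 0], 100],
    [[0, 0, 0], [0, 0, 0], 100],
    [[0, 0, 0], [0, 0, 0], 100],
    [[0, 0, 0], [0, 0, 0], 100],
    [[0, 0, 0], [0, 0, 0], 100],
  ],
)

```text
time_s: 21.52
tcp_pos: [0.4321, -0.3493, 0.1822]
eef_rot: [180.0, 0.0, 9.5]
contact_force: [0.5, 0.2, 0.1]
gripper_width: 0.0535
```

carry_out(
  plan=[
    [[0, 0, -0.015], [0, 0, 0], 100],
    [[0, 0, -0.03], [0, 0, 0], 100],
    [[0, 0, -0.035], [0, 0, 0], 100],
    [[0, 0, -0.035], [0, 0, 0], 100],
    [[0, 0, -0.035], [0, 0, 0], 100],
    [[-0.01, -0.02, -0.03], [0, 0, 0], 100],
    [[-0.01, -0.03, 0], [0, 0, 0], 100],
    [[0, 0, 0], [0, 0, 0], 100],
    [[0, 0, 0], [0, 0, 0], 100],
    [[0, 0, 0], [0, 0, 0], 100],
  ],
)

```text
time_s: 22.35
tcp_pos: [0.4041, -0.3033, 0.3626]
eef_rot: [180.0, -0.0, 9.6]
contact_force: [0.6, 0.4, -0.2]
gripper_width: 0.0535
```

```bash
python3 - <<'E'
from h import *
s=r.get_state(); print(s["tcp_pos"],s["eef_rot"],s["time_s"],s["contact_force"],s["gripper_width"])
np.savez("w9.npz",*cal("wrist")); im=r.capture("wrist")
sc=r.capture("scene"); b=cv2.resize(sc[170:350,70:370,::-1],(500,300))
d=r.capture("side"); e=cv2.resize(d[180:460,200:560,::-1],(386,300))
w=cv2.resize(im[:,:,::-1],(400,300))
top=np.hstack([b,e])[:,:800]; bot=np.hstack([w,cv2.resize(sc[240:330,230:350,::-1],(400,300))])
cv2.imwrite("pics/fin.png",np.vstack([top,bot])); 
E
```

```text
[ 0.40410482 -0.30326959  0.36255376] [ 1.79969740e+02 -4.75843943e-02  9.56196714e+00] 22.35 [ 0.59684454  0.4108172  -0.21347303] 0.05345046969311118
```

View pics/fin.png

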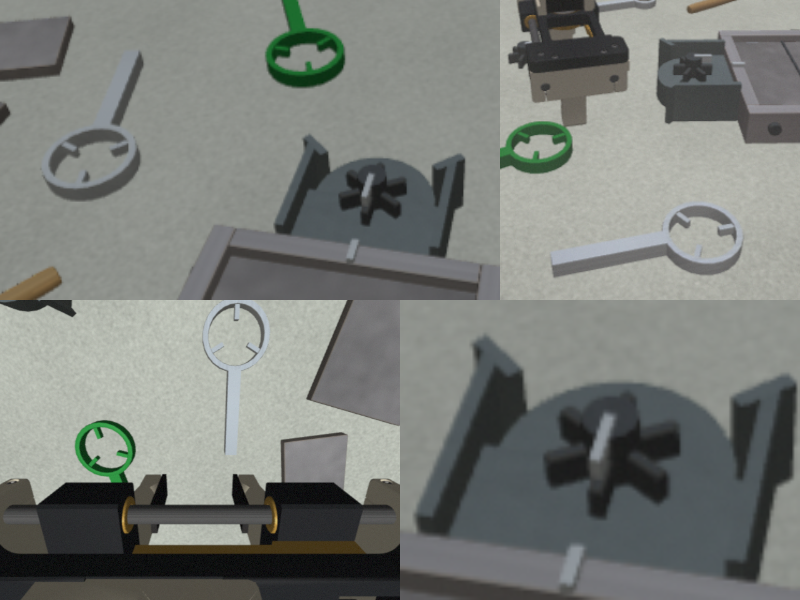

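The final view shows the spanner flat on the table and let go, and the pointer nearly in line with the mark. One numeric check on the pointer angle, then I'll hand in.

```bash
python3 - <<'E'
from h import *
s=cal("scene")
P=lambda x,y:ray(s,(230+(x-400)*.3,240+(y-300)*.3),.076)
a,b,h=P(610,416),P(596,460),P(612,408); print(a,b)
v=b-a; print("ptr",np.degrees(np.arctan2(v[1],v[0])),"len",np.hypot(*v[:2]))
N=np.array([.5878,-.03]); e=proj(s,[.619,-.03,.076]); print("expected tip for 0deg, crop px",400+(e[0]-230)/.3,300+(e[1]-240)/.3)
for d in(-25,-15,15):
    e=proj(s,[N[0]+.0312*np.cos(np.radians(d)),N[1]+.0312*np.sin(np.radians(d)),.076]);print(d,400+(e[0]-230)/.3,300+(e[1]-240)/.3)
E
```

```text
[ 0.5917928  -0.02953856  0.076     ] [ 0.61765628 -0.03075422  0.076     ]
ptr -2.6910938595257714 len 0.025892032831294393
expected tip for 0deg, crop px 597.1518830146027 462.549935958102
-25 567.9396331007424 454.3163111674926
-15 578.8833725799866 458.7748446443277
15 616.4225697637071 462.57474048878146
```

The pointer is at about -2.7 deg world and the mark direction is about -1 to -2 deg, so they line up within a few degrees.

```bash
python3 -c "
from plant import r
print(r.close_job())"
```

```text
the job is handed in; nothing more can be done
None
```

The nut is tightened to the mark and the job is handed in, at about 22 s of the 69 s allowed. The hand-in reports no verdict.

**What I did:** I gripped the lug spanner, seated it on the nut at about 21° yaw and drove it clockwise to -46°. I then lifted it off, swung it back to 24°, reseated it and made a second stroke to -46°. Then I took the spanner off and laid it back in its original clear spot beside the mould.

**Last checks:**
- **Pointer:** it reads about -3° against a mark direction of about -1° to -2°. That is within a few degrees of the mark; the limit is 20°.
- **Spanner:** it lies flat and let go, with its ring about 0.3 m from the nut's axis.
- **Robot:** the gripper is clear of everything, with no contact force.

**What went wrong or disagreed:**
- **First grasp:** it missed because I lifted before the fingers had closed. I repeated it and nothing was moved.
- **Side force:** at the end of each stroke the wrist read about 12–19 N sideways, more than the turning alone needs. The cause is unclear, but it stayed well below the limits.

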